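Set out the disc-cutter punches by size

ROBOT

A 6-joint arm with a two-finger parallel gripper is mounted at the origin on the work surface. World frame = base frame: x ahead of the robot, y to its left, z up, the work surface at z = 0. Lengths are in m, angles in degrees, forces in N, time in s.
With the tool pointing down it reaches from about 0.25 to 0.725 m from the base axis. Payload 9.7 kg.
Tool frame: the origin (TCP) lies on the mounting face of the last link; the fingertips stand 173 mm ahead of it and the grasp point (between the pads) lies 155 mm ahead of it; z points along the fingers, y is the line along which they close (so a half turn about z gives the same grasp; the last joint's range is limited). The gripper opens to 85 mm and grips with 20 to 120 N. Pads are 22 mm wide; open, the fingers measure 114 mm over their backs; the gripper's body (76 mm by 85 mm) begins 54 mm behind the grasp point. The pads swing forward as they close: fully open they stand 13 mm farther back than shut.
Start: joints at [-71.792, 4.979, 10.078, 95.1, 0, 90], TCP at [0.172, -0.522, 0.405] pointing down, gripper open.
Joint ranges: [-179.16, 179.16], [-48.56, 103.87], [-65.8, 70.77], [-126.05, 130.52], [-82.76, 87.17], [-180, 180]. Speed limits (degrees/s): [127.2, 127.2, 147.25, 180, 180, 180].

INTERFACE

Orientations are given as [roll, pitch, yaw] about the fixed x, y, z axes, in that order (R = Rz(yaw) Ry(pitch) Rx(roll)).
In Python, from workcell import bot, camera, camera_model, outline_of, pinpoint gives the robot as it stands.
- The arm moves only by the tool move_arm, never from a script. Its arguments are lists of equal length, an entry for each row: "jaw": the closure, from 0 (fully open) to 1 (shut); "delta_pos": the shift along the world's x, y, z in m, a list of three; "yaw": the turn about the world's z in rad. In form: {"jaw": [jaw, ...], "delta_pos": [[dx, dy, dz], ...], "yaw": [yaw, ...]}. A call has 1 to 10 rows; each row shifts and turns the commanded pose from where the row before left it; what a row does not reach is not made up. A row lasts 1/12 s, in which the tool goes at most 41.7 mm and 7.16 degrees, less where a joint would pass 70% of its speed; a pose out of reach is approached as far as the arm can. A call with a gripper value outside its range is refused whole. The fingers move at their own pace and stop on an object; "force" is the grip in N (left out, the last holds). Time passes only in rows, so rows that do not move let the fingers close. It gives the time, the measured TCP pose, the force, the opening and the grip force at its end, in the units of the state.
- bot.get_obs(): the state, without advancing time (a new reading comes with each control period).
- camera(name): name is "side" or "top" or "wrist"; returns the picture (480x640x3 uint8, red, green, blue); there is no depth.
- camera_model(name): a dict with "fx", "fy", "cx", "cy" (pixels), "R" (3x3) and "t" (3): a world point X has camera coordinates R X + t. Camera axes: x right, y down, z forward; pixel columns grow to the right and rows downward; lengths in m; the calibration is good to about 2 mm. A picture is of the moment at which its call begins: read the wrist's pose just before it. camera_model takes no time and is no camera call; for the wrist camera it gives the pose at the moment of the call.
- bot.job_done(): hands the job in; it is judged then, once.
Trained networks look in the newest picture that a camera, given by its name, has taken for a name from the list of things; names that differ only in an ending like _2 or _b are one class to them, and where a whole thing is asked for, a point or a joint stands for the part that bears it (a point fixed in the world has none). Each returns a list of dicts, best first, with "confidence" (0 to 1); they miss things now and then, are a little off and sometimes report something else, mostly with a low value. They report only what shows in the picture. A call takes as long as a camera call.
- outline_of(camera, thing): "mask" (480x640 bool, what is visible of it) and "xy" ([column, row] in pixels, amid what is visible of it).
- pinpoint(camera, thing): "xy" ([column, row] in pixels: a listed point, or the origin of a listed thing).
The state is a dict: "time": time; "q": joint angles; "qd": joint speeds; "joint_efforts": joint torques, N m; "ee_pos": TCP position; "tcp_rot": TCP orientation; "wrist_force": force on the tool from outside, world axes, zero at the start; "torque": the same for the moment, N m; "opening": finger opening in m; "grasp_force": force on a finger pad.
Only numpy, scipy, OpenCV 4.12 (cv2) and the standard library are available. Lean on these libraries where they do the work, as an engineer would, in place of code of your own. Each camera call takes 0.05 s, during which the arm holds its last target. There are 200 camera calls.

TASK

Set the four steel punches out on the wooden rack in order of thickness: the thinnest on the cork pad next to the disc cutter (the square steel block with round holes), then each thicker one on the next pad, with the thickest on the pad farthest from the cutter. Stand each punch upright in the middle of its own pad and let go of it.

Things in the scene. Friction and masses are not known exactly. Their poses are not given: they have to be found in the camera images.
- punch_18: the thinnest of four plain solid steel round punches: an upright cylinder 18 mm in diameter and 50 mm tall (all four are equally tall), loose, standing on the bench at the start; mass about 0.1 kg, varying by a quarter. Origin at the centre of its underside, z up along the cylinder's axis.
- punch_26: the second thinnest of four plain solid steel round punches: an upright cylinder 26 mm in diameter and 50 mm tall (all four are equally tall), loose, standing on the bench at the start; mass about 0.21 kg, varying by a quarter. Origin at the centre of its underside, z up along the cylinder's axis.
- punch_34: the second thickest of four plain solid steel round punches: an upright cylinder 34 mm in diameter and 50 mm tall (all four are equally tall), loose, standing on the bench at the start; mass about 0.36 kg, varying by a quarter. Origin at the centre of its underside, z up along the cylinder's axis.
- punch_42: the thickest of four plain solid steel round punches: an upright cylinder 42 mm in diameter and 50 mm tall (all four are equally tall), loose, standing on the bench at the start; mass about 0.54 kg, varying by a quarter. Origin at the centre of its underside, z up along the cylinder's axis.
- pad_a: one of four identical cork discs, 60 mm wide and 4 mm thick, in a straight row 74 mm apart on the rack (a pale plank 310 x 78 x 12 mm). All fixed. The letters in the pads' names say nothing of their order in the row. Origin at the centre of the pad's underside, 12 mm above the bench; the pad's top is 4 mm higher, 16 mm above the bench.
- pad_b: one of four identical cork discs, 60 mm wide and 4 mm thick, in a straight row 74 mm apart on the rack (a pale plank 310 x 78 x 12 mm). All fixed. The letters in the pads' names say nothing of their order in the row. Origin at the centre of the pad's underside, 12 mm above the bench; the pad's top is 4 mm higher, 16 mm above the bench.
- pad_c: one of four identical cork discs, 60 mm wide and 4 mm thick, in a straight row 74 mm apart on the rack (a pale plank 310 x 78 x 12 mm). All fixed. The letters in the pads' names say nothing of their order in the row. Origin at the centre of the pad's underside, 12 mm above the bench; the pad's top is 4 mm higher, 16 mm above the bench.
- pad_d: one of four identical cork discs, 60 mm wide and 4 mm thick, in a straight row 74 mm apart on the rack (a pale plank 310 x 78 x 12 mm). All fixed. The letters in the pads' names say nothing of their order in the row. Origin at the centre of the pad's underside, 12 mm above the bench; the pad's top is 4 mm higher, 16 mm above the bench.
- cutter: the disc cutter: a square steel block 74 x 74 x 36 mm with four round holes in its top and two brass pins 6 mm higher. Fixed beyond one end of the rack, in line with the pads, 84 mm from the nearest pad's centre; at either end (beyond the other is an amber jar with a black lid, 60 mm wide, 62 mm tall). Origin at the centre of its underside, z up.

How it is judged:
By the outcome, as a careful person would: the job done as asked, in the order asked, and still so for the second after the job is handed in, with the robot touching nothing.
It also fails if it takes over 99 s, if anything falls off the work surface, if the arm or the gripper's body presses on something with over 40 N, if the wrist force passes 120 N, or if a joint passes its speed limit or range.

## Working session

There is one attempt and no reset: what is moved stays moved. The work goes in short steps, Python scripts to look and compute and a tool call to move; the robot and the scene stay as the last step left them, time stands still between calls to the robot, and variables do not carry over. Pictures are saved under pics/ and viewed, at most 14 in all, crops included, and the job is handed in when it is done.

Besides the shell and the picture viewer there is one more tool, called after "Emit:" in YAML: its name, and indented under it one key for each argument. move_arm: Moves the arm, as the interface text tells. Its arguments: {"type":"object","properties":{"jaw":{"type":"array"},"delta_pos":{"type":"array"},"yaw":{"type":"array"},"force":{"type":"number"}},"required":["jaw","delta_pos","yaw"]}

```bash
mkdir -p pics; python3 - <<'E'
from workcell import *
import cv2,numpy as np
o=bot.get_obs();print(o['ee_pos'],o['tcp_rot'],o['time'],o['opening'])
for c in('top','side'):
    im=camera(c);cv2.imwrite(f'pics/{c}0.png',im[:,:,::-1])
    m=camera_model(c);print(c,m['fx'],-np.array(m['R']).T@np.array(m['t']))
    for t in('punch_18','punch_26','punch_34','punch_42','pad_a','cutter'):
        print(t,[(np.round(d['xy']),round(d['confidence'],2)) for d in pinpoint(c,t)][:5])
E
```

```text
[ 0.17187292 -0.52245279  0.40396653] [-1.79921396e+02 -6.69678638e-04  1.82091144e+01] 0.0 0.08517772435688624
top 564.2232446814534 [ 0.43839251 -0.00710261  1.08014429]
punch_18 [(array([452., 291.]), 0.76), (array([236., 280.]), 0.68), (array([345., 289.]), 0.63), (array([301., 297.]), 0.62), (array([251., 190.]), 0.24)]
punch_26 [(array([452., 291.]), 0.76), (array([236., 280.]), 0.68), (array([345., 289.]), 0.63), (array([301., 297.]), 0.62), (array([251., 190.]), 0.24)]
punch_34 [(array([452., 291.]), 0.76), (array([236., 280.]), 0.68), (array([345., 289.]), 0.63), (array([301., 297.]), 0.62), (array([251., 190.]), 0.24)]
punch_42 [(array([452., 291.]), 0.76), (array([236., 280.]), 0.68), (array([345., 289.]), 0.63), (array([301., 297.]), 0.62), (array([251., 190.]), 0.24)]
pad_a [(array([295., 188.]), 0.9), (array([372., 195.]), 0.78), (array([415., 200.]), 0.75), (array([334., 192.]), 0.62), (array([299., 294.]), 0.28)]
cutter [(array([254., 188.]), 0.78)]
side 576.4268786854026 [ 0.37158512 -0.80744905  0.53832666]
punch_18 [(array([253., 226.]), 0.82), (array([243., 259.]), 0.78), (array([262., 292.]), 0.73), (array([273., 375.]), 0.67)]
punch_26 [(array([253., 226.]), 0.82), (array([243., 259.]), 0.78), (array([262., 292.]), 0.73), (array([273., 375.]), 0.67)]
punch_34 [(array([253., 226.]), 0.82), (array([243., 259.]), 0.78), (array([262., 292.]), 0.73), (array([273., 375.]), 0.67)]
punch_42 [(array([253., 226.]), 0.82), (array([243., 259.]), 0.78), (array([262., 292.]), 0.73), (array([273., 375.]), 0.67)]
pad_a [(array([355., 239.]), 0.85), (array([374., 285.]), 0.78), (array([388., 312.]), 0.65), (array([367., 260.]), 0.65)]
cutter []
```

View pics/top0.png

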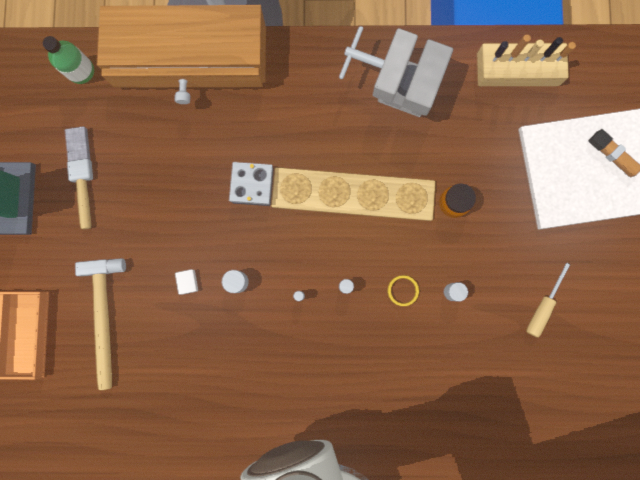

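View pics/side0.png

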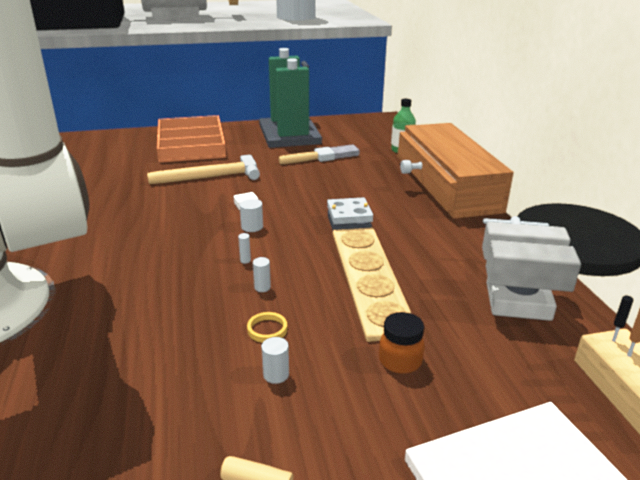

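The top view shows the cutter at (251,183) and the jar at (459,199). The pads in order from the cutter are at (295,188), (334,191), (373,195) and (412,198). Punch tops by apparent width are 42 at (235,281), 34 at (457,292), 26 at (346,286) and 18 at (299,296), which the side view confirms.

```bash
cat >h.py <<'E'
from workcell import *
import cv2,numpy as np
from scipy.optimize import least_squares
def proj(m,X):
    c=np.asarray(X)@np.array(m['R']).T+np.array(m['t']); return np.c_[m['fx']*c[:,0]/c[:,2]+m['cx'],m['fy']*c[:,1]/c[:,2]+m['cy']]
def ray(m,uv,z):
    R=np.array(m['R']);C=-R.T@np.array(m['t']);d=R.T@np.array([(uv[0]-m['cx'])/m['fx'],(uv[1]-m['cy'])/m['fy'],1]);return C+d*(z-C[2])/d[2]
a=np.linspace(0,2*np.pi,48)
def cyl(p,r,z0,z1): return np.vstack([np.c_[p[0]+r*np.cos(a),p[1]+r*np.sin(a),0*a+z] for z in(z0,z1)])
def box(m,p,r,z0,z1):
    q=cv2.convexHull(proj(m,cyl(p,r,z0,z1)).astype(np.float32)); M=cv2.moments(q); return np.array([M['m10']/M['m00'],M['m01']/M['m00']]),M['m00']
def fit(cam,mask,r,z0,z1):
    m=camera_model(cam);v,u=np.nonzero(mask);c=np.array([u.mean(),v.mean()])
    s=least_squares(lambda p:box(m,p,r,z0,z1)[0]-c,ray(m,c,(z0+z1)/2)[:2]); return s.x,mask.sum()/box(m,s.x,r,z0,z1)[1]
E
python3 - <<'E'
from h import *
np.set_printoptions(precision=4,suppress=True)
for cam in('top','side'):
    camera(cam);m=camera_model(cam)
    for d in outline_of(cam,'punch_18')[:5]:
        p0=ray(m,d['xy'],.025)
        print(cam,'P',np.round(d['xy']),round(d['confidence'],2),[np.r_[fit(cam,d['mask'],r/2000,0,.05)] if 0 else (r,*fit(cam,d['mask'],r/2000,0,.05)) for r in(18,26,34,42)])
    for d in outline_of(cam,'pad_a')[:5]:
        print(cam,'pad',np.round(d['xy']),round(d['confidence'],2),fit(cam,d['mask'],.03,.012,.016))
    for d in outline_of(cam,'cutter')[:1]: print(cam,'cut',ray(m,d['xy'],.036))
    print([ray(m,d['xy'],.012)[:2] for d in pinpoint(cam,'pad_a')[:4]])
    print([ray(m,d['xy'],0)[:2] for d in pinpoint(cam,'punch_18')[:4]])
E
```

```text
top P [231. 280.] 0.88 [(18, array([0.4601, 0.1683]), np.float64(4.013941616514297)), (26, array([0.4601, 0.1681]), np.float64(2.1730108499462513)), (34, array([0.4601, 0.168 ]), np.float64(1.3638497099958533)), (42, array([0.4601, 0.1679]), np.float64(0.9361997694435013))]
top P [455. 291.] 0.74 [(18, array([ 0.4431, -0.2415]), np.float64(2.693782161925559)), (26, array([ 0.4431, -0.2414]), np.float64(1.4931789874527823)), (34, array([ 0.4431, -0.2412]), np.float64(0.9519043381756636)), (42, array([ 0.4431, -0.2411]), np.float64(0.6606893128951637))]
top P [346. 288.] 0.66 [(18, array([ 0.4527, -0.0395]), np.float64(1.9406131325822775)), (26, array([ 0.4527, -0.0394]), np.float64(0.9601621283651026)), (34, array([ 0.4527, -0.0393]), np.float64(0.57077973077594)), (42, array([ 0.4527, -0.0392]), np.float64(0.37764954529675654))]
top P [302. 294.] 0.63 [(18, array([0.4345, 0.0476]), np.float64(0.6838742088551873)), (26, array([0.4345, 0.0475]), np.float64(0.3439467909224812)), (34, array([0.4345, 0.0474]), np.float64(0.20643638316851093)), (42, array([0.4345, 0.0473]), np.float64(0.13
[... 1543 characters left out ...]
4934998)), (34, array([ 0.4539, -0.0399]), np.float64(0.6898020911720292)), (42, array([ 0.4539, -0.0397]), np.float64(0.5261654253429645))]
side pad [378. 284.] 0.95 (array([ 0.6286, -0.0912]), np.float64(0.9911096739723284))
side pad [384. 313.] 0.68 (array([ 0.6179, -0.1578]), np.float64(0.6612510916105837))
side pad [358. 240.] 0.66 (array([0.6404, 0.0558]), np.float64(0.944090666023201))
side pad [366. 261.] 0.62 (array([ 0.6339, -0.0176]), np.float64(0.9462212200693517))
side cut [0.6349 0.1146 0.036 ]
[array([ 0.6324, -0.0174]), array([ 0.6228, -0.177 ]), array([ 0.6337, -0.0905])]
[array([ 0.4448, -0.2405]), array([0.4322, 0.0536]), array([ 0.4501, -0.0418]), array([0.4676, 0.1775])]
```

Sizes and the 74 mm pitch check out. I'll take punch_34 first, with the jaw closing across the row (yaw 85°).

Emit:
move_arm:
  jaw: [0,0,0,0,0,0,0,0,0,0]
  delta_pos:
    - [0.027,0.028,-0.01]
    - [0.027,0.028,-0.01]
    - [0.027,0.028,-0.01]
    - [0.027,0.028,-0.01]
    - [0.027,0.028,-0.01]
    - [0.027,0.028,-0.01]
    - [0.027,0.028,-0.01]
    - [0.027,0.028,-0.01]
    - [0.027,0.028,-0.01]
    - [0.027,0.028,-0.01]
  yaw: [0.117,0.117,0.117,0.117,0.117,0.117,0.117,0.117,0.117,0.117]
  force: 60

```text
time: 2.13
ee_pos: [0.4428, -0.2408, 0.3044]
tcp_rot: [180.0, 0.0, 85.6]
wrist_force: [-0.1, -1.0, 0.5]
opening: 0.0856
grasp_force: 0.0
```

Emit:
move_arm:
  jaw: [0,0]
  delta_pos:
    - [0,0,0]
    - [0,0,0]
  yaw: [0,0]

```text
time: 2.3
ee_pos: [0.4428, -0.2408, 0.304]
tcp_rot: [-179.9, -0.0, 85.5]
wrist_force: [-1.0, -0.1, 0.2]
opening: 0.0854
grasp_force: 0.0
```

Emit:
move_arm:
  jaw: [0,0,0,0,0,0,1,1,1,1]
  delta_pos:
    - [0.001,-0.001,-0.02]
    - [0,0,-0.02]
    - [0,0,-0.02]
    - [0,0,-0.02]
    - [0,0,-0.02]
    - [0,0,-0.019]
    - [0,0,0]
    - [0,0,0]
    - [0,0,0]
    - [0,0,0]
  yaw: [0,0,0,0,0,0,0,0,0,0]
  force: 60

```text
time: 3.13
ee_pos: [0.4432, -0.2441, 0.1874]
tcp_rot: [179.9, 0.1, 85.2]
wrist_force: [-0.4, 1.0, 0.2]
opening: 0.0387
grasp_force: 0.0
```

Emit:
move_arm:
  jaw: [1,1,1,1]
  delta_pos:
    - [0,0,0]
    - [0,0,0]
    - [0,0,0]
    - [0,0,0]
  yaw: [0,0,0,0]

```text
time: 3.47
ee_pos: [0.4432, -0.2439, 0.1875]
tcp_rot: [179.9, 0.1, 85.2]
wrist_force: [-3.3, -1.4, 7.2]
opening: 0.0312
grasp_force: 59.1
```

Emit:
move_arm:
  jaw: [1,1,1,1,1,1]
  delta_pos:
    - [0,0,0.01]
    - [0,0,0.02]
    - [0,0,0.02]
    - [0,0,0.02]
    - [0,0,0.02]
    - [0,0,0.02]
  yaw: [0,0,0,0,0,0]

```text
time: 3.97
ee_pos: [0.4427, -0.2433, 0.2975]
tcp_rot: [180.0, 0.0, 85.2]
wrist_force: [-0.2, -0.2, -2.6]
opening: 0.0316
grasp_force: 59.8
```

```bash
python3 - <<'E'
from h import *
o=bot.get_obs();print(o['ee_pos'],o['opening'],o['grasp_force'],o['wrist_force'])
ims=[cv2.resize(camera(c)[:,:,::-1],(400,300)) for c in('side','wrist')]
cv2.imwrite('pics/l1.png',np.hstack(ims))
z=o['ee_pos'][2]-.1875
for c in('side','top','wrist'):
    if c=='top':camera(c)
    for d in outline_of(c,'punch_34')[:5]:
        print(c,np.round(d['xy']),round(d['confidence'],2),d['mask'].sum(),fit(c,d['mask'],.017,z,z+.05))
E
```

```text
[ 0.44268193 -0.24329912  0.29752728] 0.03159531309285498 59.78501558303833 [-0.20293968 -0.20207898 -2.62142587]
side [272. 289.] 0.93 1231 (array([ 0.44481391, -0.2412248 ]), np.float64(0.9271646860093302))
side [240. 248.] 0.5 160 (array([ 0.42020774, -0.13759322]), np.float64(0.14957070132073103))
side [263. 265.] 0.47 85 (array([ 0.44280144, -0.1789549 ]), np.float64(0.0737201023248106))
top [235. 282.] 0.57 477 (array([0.45785646, 0.14859093]), np.float64(1.121218547484117))
top [344. 287.] 0.55 161 (array([ 0.45094359, -0.03602089]), np.float64(0.4569752288164885))
top [462. 291.] 0.51 145 (array([ 0.44458226, -0.22777296]), np.float64(0.30192910915519305))
wrist [322. 343.] 0.66 14278 (array([ 0.44329539, -0.23768792]), np.float64(0.8919472689549548))
```

View pics/l1.png

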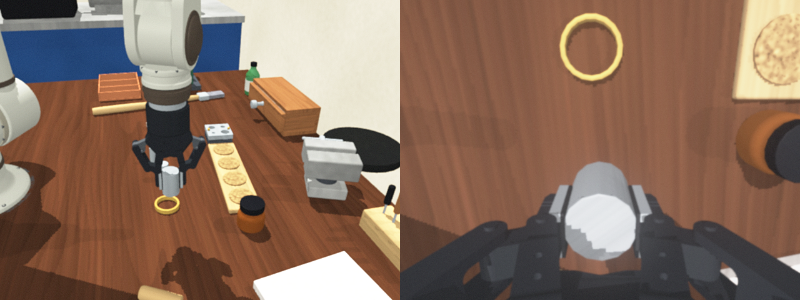

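Emit:
move_arm:
  jaw: [1,1,1,1,1,1,1,1,1]
  delta_pos:
    - [0.016,0.013,0]
    - [0.024,0.02,0]
    - [0.024,0.02,0]
    - [0.024,0.02,0]
    - [0.024,0.02,0]
    - [0.024,0.02,0]
    - [0.024,0.02,0]
    - [0.024,0.017,0]
    - [0,0,0]
  yaw: [0,0,0,0,0,0,0,0,0]

```text
time: 5.02
ee_pos: [0.6296, -0.0903, 0.2928]
tcp_rot: [-179.9, -0.1, 85.4]
wrist_force: [0.5, 0.3, -4.2]
opening: 0.0317
grasp_force: 60.6
```

Emit:
move_arm:
  jaw: [1,1,1,1,1,1,1]
  delta_pos:
    - [0,0,-0.02]
    - [0,0,-0.02]
    - [0,0,-0.02]
    - [0,0,-0.015]
    - [0,0,-0.01]
    - [0,0,0]
    - [0,0,0]
  yaw: [0,0,0,0,0,0,0]

```text
time: 5.6
ee_pos: [0.6265, -0.0935, 0.21]
tcp_rot: [-179.9, -0.0, 85.2]
wrist_force: [-0.1, -0.4, -2.4]
opening: 0.0318
grasp_force: 60.6
```

Emit:
move_arm:
  jaw: [1,1,1]
  delta_pos:
    - [0,0,-0.004]
    - [0,0,-0.002]
    - [0,0,0]
  yaw: [0,0,0]

```text
time: 5.85
ee_pos: [0.6269, -0.0935, 0.205]
tcp_rot: [180.0, 0.0, 85.2]
wrist_force: [-0.6, 0.8, -2.5]
opening: 0.0313
grasp_force: 60.6
```

```bash
python3 - <<'E'
from h import *
o=bot.get_obs();print(o['ee_pos'],o['wrist_force'])
z=o['ee_pos'][2]-.1875
for c in('side','wrist'):
    camera(c)
    for d in outline_of(c,'punch_34')[:4]:
        print(c,np.round(d['xy']),round(d['confidence'],2),d['mask'].sum(),fit(c,d['mask'],.017,z,z+.05))
E
```

```text
[ 0.62694622 -0.09348432  0.20496892] [-0.57499649  0.8145187  -2.49434668]
side [264. 276.] 0.73 525 (array([ 0.45097956, -0.06596984]), np.float64(0.6473815908947194))
side [375. 270.] 0.72 724 (array([ 0.63005788, -0.09201063]), np.float64(0.9186811396509738))
side [252. 211.] 0.58 645 (array([0.45910584, 0.13390857]), np.float64(1.12142069194528))
side [245. 248.] 0.55 302 (array([0.43371796, 0.01742027]), np.float64(0.4283126169458757))
wrist [322. 342.] 0.76 14210 (array([ 0.62780725, -0.08981486]), np.float64(0.9362134280261157))
```

Emit:
move_arm:
  jaw: [1,1,0,0,0,0,0,0]
  delta_pos:
    - [0,0,-0.001]
    - [0,0,0]
    - [0,0,0]
    - [0,0,0]
    - [0,0,0]
    - [0,0,0]
    - [0,0,0.02]
    - [0,0,0.04]
  yaw: [0,0,0,0,0,0,0,0]

```text
time: 6.72
ee_pos: [0.6257, -0.0933, 0.2593]
tcp_rot: [-179.5, -0.0, 85.2]
wrist_force: [0.4, -0.5, 0.4]
opening: 0.0854
grasp_force: 0.0
```

Emit:
move_arm:
  jaw: [0,0,0,0,0,0,0,0,0,0]
  delta_pos:
    - [0,0,0.04]
    - [-0.0217,0.0067,0]
    - [-0.0217,0.0067,0]
    - [-0.0217,0.0067,0]
    - [-0.0217,0.0067,0]
    - [-0.0217,0.0067,0]
    - [-0.0217,0.0067,0]
    - [-0.0217,0.0067,0]
    - [-0.0217,0.0067,0]
    - [0,0,0]
  yaw: [0,0,0,0,0,0,0,0,0,0]

```text
time: 7.55
ee_pos: [0.4506, -0.0391, 0.3043]
tcp_rot: [-180.0, -0.0, 85.3]
wrist_force: [0.7, 0.8, -0.2]
opening: 0.0856
grasp_force: 0.0
```

Emit:
move_arm:
  jaw: [0,0]
  delta_pos:
    - [0,0,0]
    - [0,0,0]
  yaw: [0,0]

```text
time: 7.72
ee_pos: [0.4536, -0.0399, 0.3041]
tcp_rot: [179.9, 0.0, 85.2]
wrist_force: [0.0, 0.5, -0.5]
opening: 0.0853
grasp_force: 0.0
```

```bash
python3 - <<'E'
from h import *
o=bot.get_obs();print(o['ee_pos'])
for c in('side','top','wrist'):
    im=camera(c)
    if c=='side':cv2.imwrite('pics/s2.png',im[150:400,150:500,::-1])
    for d in outline_of(c,'punch_34')[:5]:
        print(c,np.round(d['xy']),round(d['confidence'],2),[(z,*fit(c,d['mask'],r,z,z+.05)) for z,r in((0,.013),(.016,.017))])
E
```

```text
[ 0.45361829 -0.03992652  0.30412992]
side [375. 271.] 0.81 [(0, array([ 0.63692542, -0.06872545]), np.float64(1.4351119946525093)), (0.016, array([ 0.62868265, -0.09161877]), np.float64(0.967597534347362))]
side [245. 246.] 0.79 [(0, array([0.43585701, 0.04519972]), np.float64(0.5868775387638719)), (0.016, array([0.43388506, 0.01875403]), np.float64(0.3972773866805024))]
side [261. 276.] 0.67 [(0, array([ 0.45252367, -0.03930214]), np.float64(0.9689990864668941)), (0.016, array([ 0.45003375, -0.06311377]), np.float64(0.6528320723884876))]
side [252. 216.] 0.62 [(0, array([0.46212422, 0.16773047]), np.float64(1.7870377673509454)), (0.016, array([0.45933199, 0.13746543]), np.float64(1.2169579627258822))]
top [375. 191.] 0.67 [(0, array([ 0.63027396, -0.09179859]), np.float64(1.4795791335686792)), (0.016, array([ 0.62725348, -0.09045825]), np.float64(0.9093524302453251))]
wrist [611. 308.] 0.91 [(0, array([ 0.62664822, -0.09245022]), np.float64(1.0069293221786997)), (0.016, array([ 0.61497923, -0.08439802]), np.float64(0.6100399831851517))]
wrist [264.  92.] 0.68 [(0, array([0.43487314, 0.04776703]), np.float64(0.5078405195047374)), (0.016, array([0.43699068, 0.04565768]), np.float64(0.2727301915760037))]
wrist [317. 250.] 0.6 [(0, array([ 0.45230094, -0.03831019]), np.float64(0.9439539022213087)), (0.016, array([ 0.45283706, -0.0335455 ]), np.float64(0.528536175849636))]
```

View pics/s2.png

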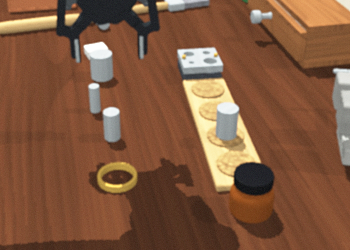

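Punch_34 (crop pixel (228,120)) stands upright in the middle of the third pad. Next is punch_26.

Emit:
move_arm:
  jaw: [0,0,0,0,0,0,1,1,1,1]
  delta_pos:
    - [0,0,-0.02]
    - [0,0,-0.02]
    - [0,0,-0.02]
    - [0,0,-0.02]
    - [0,0,-0.02]
    - [0,0,-0.017]
    - [0,0,0]
    - [0,0,0]
    - [0,0,0]
    - [0,0,0]
  yaw: [0,0,0,0,0,0,0,0,0,0]

```text
time: 8.85
ee_pos: [0.4538, -0.0399, 0.188]
tcp_rot: [179.9, -0.0, 85.2]
wrist_force: [-0.2, -0.4, 0.2]
opening: 0.0391
grasp_force: 0.0
```

Emit:
move_arm:
  jaw: [1,1,1,1,1]
  delta_pos:
    - [0,0,0]
    - [0,0,0]
    - [0,0,0]
    - [0,0,0]
    - [0,0,0]
  yaw: [0,0,0,0,0]

```text
time: 9.27
ee_pos: [0.4536, -0.0399, 0.188]
tcp_rot: [179.9, 0.0, 85.2]
wrist_force: [-2.1, 0.1, 6.1]
opening: 0.0235
grasp_force: 58.6
```

Emit:
move_arm:
  jaw: [1,1,1,1,1,1]
  delta_pos:
    - [0,0,0.01]
    - [0,0,0.02]
    - [0,0,0.02]
    - [0,0,0.02]
    - [0,0,0.02]
    - [0,0,0.02]
  yaw: [0,0,0,0,0,0]

```text
time: 9.77
ee_pos: [0.4531, -0.0398, 0.2985]
tcp_rot: [180.0, -0.0, 85.2]
wrist_force: [0.8, 0.1, -2.8]
opening: 0.0237
grasp_force: 58.9
```

Emit:
move_arm:
  jaw: [1,1,1,1,1,1,1,1,1,1]
  delta_pos:
    - [0.02,0.0025,0]
    - [0.02,0.0025,0]
    - [0.02,0.0025,0]
    - [0.02,0.0025,0]
    - [0.02,0.0025,0]
    - [0.02,0.0025,0]
    - [0.02,0.0025,0]
    - [0.02,0.0025,0]
    - [0.02,0.0025,0]
    - [0,0,0]
  yaw: [0,0,0,0,0,0,0,0,0,0]

```text
time: 10.6
ee_pos: [0.6356, -0.0169, 0.2963]
tcp_rot: [180.0, -0.0, 85.3]
wrist_force: [0.3, 0.0, -1.7]
opening: 0.0233
grasp_force: 59.4
```

Emit:
move_arm:
  jaw: [1,1,1,1,1,1,1]
  delta_pos:
    - [0,0,-0.02]
    - [0,0,-0.02]
    - [0,0,-0.02]
    - [0,0,-0.015]
    - [0,0,-0.01]
    - [0,0,0]
    - [0,0,0]
  yaw: [0,0,0,0,0,0,0]

```text
time: 11.18
ee_pos: [0.633, -0.0174, 0.2121]
tcp_rot: [-180.0, 0.0, 85.2]
wrist_force: [0.9, -0.7, -1.2]
opening: 0.0234
grasp_force: 59.4
```

```bash
cat >l.py <<'E'
from h import *
import sys
r,g=float(sys.argv[1])/2000,float(sys.argv[2])
o=bot.get_obs();print(o['ee_pos'],o['wrist_force'],o['opening'])
z=o['ee_pos'][2]-g
for c in('side','wrist'):
    camera(c)
    for d in outline_of(c,'punch_34')[:5]:
        x,q=fit(c,d['mask'],r,z,z+.05)
        if np.hypot(*(x-o['ee_pos'][:2]))<.02: print(c,np.round(d['xy']),round(d['confidence'],2),x,q)
E
python3 l.py 26 .188
```

```text
[ 0.63300412 -0.01739961  0.212125  ] [ 0.89582311 -0.72667389 -1.20607165] 0.02339894177128234
side [369. 243.] 0.74 [ 0.63621643 -0.01605144] 0.7429054838957578
wrist [320. 348.] 0.58 [ 0.63445377 -0.0163485 ] 0.9381215903999587
```

Centred on pad 2. Lower it to contact, release and rise.

Emit:
move_arm:
  jaw: [1,1,1]
  delta_pos:
    - [0,0,-0.005]
    - [0,0,-0.003]
    - [0,0,0]
  yaw: [0,0,0]

```text
time: 11.63
ee_pos: [0.6334, -0.0174, 0.2041]
tcp_rot: [179.9, -0.0, 85.2]
wrist_force: [-0.1, -1.0, 1.3]
opening: 0.0228
grasp_force: 59.6
```

Emit:
move_arm:
  jaw: [1,0,0,0,0,0,0,0,0]
  delta_pos:
    - [0,0,0]
    - [0,0,0]
    - [0,0,0]
    - [0,0,0]
    - [0,0,0]
    - [0,0,0]
    - [0,0,0.02]
    - [0,0,0.04]
    - [0,0,0.04]
  yaw: [0,0,0,0,0,0,0,0,0]

```text
time: 12.38
ee_pos: [0.6327, -0.0173, 0.3032]
tcp_rot: [-179.8, 0.0, 85.2]
wrist_force: [1.4, -1.0, 1.1]
opening: 0.0853
grasp_force: 0.0
```

Emit:
move_arm:
  jaw: [0,0,0,0,0,0,0,0,0,0]
  delta_pos:
    - [-0.022,0.0072,0]
    - [-0.022,0.0072,0]
    - [-0.022,0.0072,0]
    - [-0.022,0.0072,0]
    - [-0.022,0.0072,0]
    - [-0.022,0.0072,0]
    - [-0.022,0.0072,0]
    - [-0.022,0.0072,0]
    - [-0.022,0.0072,0]
    - [0,0,0]
  yaw: [0,0,0,0,0,0,0,0,0,0]

```text
time: 13.22
ee_pos: [0.4326, 0.0481, 0.3041]
tcp_rot: [-180.0, -0.0, 85.3]
wrist_force: [-0.0, 0.2, -1.1]
opening: 0.0854
grasp_force: 0.0
```

Emit:
move_arm:
  jaw: [0,0,0,0,0,0,1,1,1,1]
  delta_pos:
    - [0,0,-0.02]
    - [0,0,-0.02]
    - [0,0,-0.02]
    - [0,0,-0.02]
    - [0,0,-0.02]
    - [0,0,-0.015]
    - [0,0,0]
    - [0,0,0]
    - [0,0,0]
    - [0,0,0]
  yaw: [0,0,0,0,0,0,0,0,0,0]
  force: 40

```text
time: 14.05
ee_pos: [0.4359, 0.0475, 0.19]
tcp_rot: [179.9, -0.0, 85.2]
wrist_force: [-0.5, 0.1, -0.2]
opening: 0.039
grasp_force: 0.0
```

Emit:
move_arm:
  jaw: [1,1,1,1,1,1]
  delta_pos:
    - [0,0,0]
    - [0,0,0]
    - [0,0,0]
    - [0,0,0]
    - [0,0,0]
    - [0,0,0]
  yaw: [0,0,0,0,0,0]

```text
time: 14.55
ee_pos: [0.4356, 0.0475, 0.1897]
tcp_rot: [179.9, -0.0, 85.2]
wrist_force: [-1.0, -1.0, 6.2]
opening: 0.0155
grasp_force: 39.1
```

```bash
python3 l.py 18 .188
```

```text
[0.43562697 0.0474709  0.18970219] [-1.01935999 -1.03843551  6.16618458] 0.015549165191368718
side [245. 247.] 0.62 [0.4376863  0.04388112] 1.0863546392964631
wrist [320. 344.] 0.93 [0.43650673 0.04953424] 0.8604767518017308
```

Emit:
move_arm:
  jaw: [1,1,1,1,1,1]
  delta_pos:
    - [0,0,0.01]
    - [0,0,0.02]
    - [0,0,0.02]
    - [0,0,0.02]
    - [0,0,0.02]
    - [0,0,0.02]
  yaw: [0,0,0,0,0,0]

```text
time: 15.25
ee_pos: [0.435, 0.0474, 0.3003]
tcp_rot: [180.0, -0.0, 85.2]
wrist_force: [0.4, -0.3, -1.2]
opening: 0.0155
grasp_force: 39.0
```

Emit:
move_arm:
  jaw: [1,1,1,1,1,1,1,1,1,1]
  delta_pos:
    - [0.0204,0.0009,0]
    - [0.0204,0.0009,0]
    - [0.0204,0.0009,0]
    - [0.0204,0.0009,0]
    - [0.0204,0.0009,0]
    - [0.0204,0.0009,0]
    - [0.0204,0.0009,0]
    - [0.0204,0.0009,0]
    - [0.0204,0.0009,0]
    - [0.0204,0.0009,0]
  yaw: [0,0,0,0,0,0,0,0,0,0]

```text
time: 16.08
ee_pos: [0.6401, 0.0565, 0.2991]
tcp_rot: [-180.0, -0.0, 85.2]
wrist_force: [0.3, -0.5, -0.5]
opening: 0.016
grasp_force: 39.2
```

Emit:
move_arm:
  jaw: [1,1,1,1,1,1,1,1]
  delta_pos:
    - [0,0,0]
    - [0,0,-0.02]
    - [0,0,-0.02]
    - [0,0,-0.02]
    - [0,0,-0.015]
    - [0,0,-0.01]
    - [0,0,0]
    - [0,0,0]
  yaw: [0,0,0,0,0,0,0,0]

```text
time: 16.75
ee_pos: [0.639, 0.0564, 0.2141]
tcp_rot: [-180.0, 0.0, 85.2]
wrist_force: [0.2, -0.2, -0.8]
opening: 0.0157
grasp_force: 39.3
```

```bash
python3 l.py 18 .1897
```

```text
[0.6389899  0.05642397 0.21406906] [ 0.22296809 -0.17568557 -0.80292332] 0.01568671214213557
side [356. 220.] 0.7 [0.64093791 0.05389911] 0.8141654029629483
wrist [317. 342.] 0.88 [0.64038647 0.05707571] 0.9135730425019816
```

Emit:
move_arm:
  jaw: [1,1,1]
  delta_pos:
    - [0,0,-0.005]
    - [0,0,-0.003]
    - [0,0,0]
  yaw: [0,0,0]

```text
time: 17.2
ee_pos: [0.6393, 0.0565, 0.2058]
tcp_rot: [180.0, -0.0, 85.2]
wrist_force: [-0.2, 0.2, 0.4]
opening: 0.016
grasp_force: 39.3
```

Emit:
move_arm:
  jaw: [1,0,0,0,0,0,0,0,0]
  delta_pos:
    - [0,0,-0.0005]
    - [0,0,0]
    - [0,0,0]
    - [0,0,0]
    - [0,0,0]
    - [0,0,0]
    - [0,0,0.02]
    - [0,0,0.04]
    - [0,0,0.04]
  yaw: [0,0,0,0,0,0,0,0,0]

```text
time: 17.95
ee_pos: [0.6387, 0.0564, 0.3046]
tcp_rot: [-179.8, 0.0, 85.2]
wrist_force: [1.4, -0.4, 0.4]
opening: 0.0855
grasp_force: 0.0
```

Emit:
move_arm:
  jaw: [0,0,0,0,0,0,0,0,0,0]
  delta_pos:
    - [-0.0222,0.0138,0]
    - [-0.0222,0.0138,0]
    - [-0.0222,0.0138,0]
    - [-0.0222,0.0138,0]
    - [-0.0222,0.0138,0]
    - [-0.0222,0.0138,0]
    - [-0.0222,0.0138,0]
    - [-0.0222,0.0138,0]
    - [0,0,0]
    - [0,0,0]
  yaw: [0,0,0,0,0,0,0,0,0,0]

```text
time: 18.78
ee_pos: [0.461, 0.1674, 0.3056]
tcp_rot: [179.9, -0.0, 85.4]
wrist_force: [0.4, -0.2, 0.2]
opening: 0.0853
grasp_force: 0.0
```

```bash
python3 - <<'E'
from h import *
o=bot.get_obs();print(o['ee_pos'])
for c in('side','wrist'):
    im=camera(c)
    if c=='side':cv2.imwrite('pics/s3.png',im[150:400,150:500,::-1])
    for d in outline_of(c,'punch_34')[:5]:
        print(c,np.round(d['xy']),round(d['confidence'],2),[(z,*fit(c,d['mask'],r,z,z+.05)) for z,r in((0,.021),(.016,.009))])
E
```

```text
[0.46100223 0.16739087 0.30560935]
side [252. 215.] 0.85 [(0, array([0.46156237, 0.16461548]), np.float64(0.944375664542124)), (0.016, array([0.45866876, 0.13384221]), np.float64(2.423251213958091))]
side [356. 224.] 0.63 [(0, array([0.65048832, 0.08712468]), np.float64(0.3936426113017815)), (0.016, array([0.6416754 , 0.05877357]), np.float64(1.0148998509202027))]
side [365. 247.] 0.57 [(0, array([0.64440077, 0.01478599]), np.float64(0.44316866668621235)), (0.016, array([ 0.63577789, -0.01131058]), np.float64(1.1552281724747648))]
side [376. 271.] 0.56 [(0, array([ 0.63703502, -0.06827018]), np.float64(0.7881378995709901)), (0.016, array([ 0.62864304, -0.09177829]), np.float64(2.0831541900763875))]
wrist [596. 380.] 0.79 [(0, array([0.63374085, 0.06289847]), np.float64(0.10935417367740169)), (0.016, array([0.62357497, 0.07367829]), np.float64(0.29057760775269587))]
wrist [568. 477.] 0.6 [(0, array([ 0.62051141, -0.01272253]), np.float64(0.008286346519786186)), (0.016, array([0.61099724, 0.00295323]), np.float64(0.02132208982827012))]
wrist [318. 248.] 0.57 [(0, array([0.46061186, 0.16802438]), np.float64(0.9596730263721588)), (0.016, array([0.4610065 , 0.17150714]), np.float64(3.3292859694941814))]
```

View pics/s3.png

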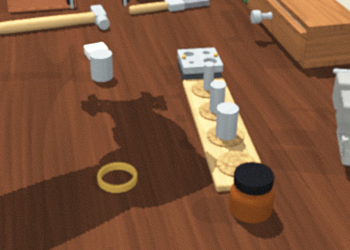

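Three punches stand upright on pads 1–3 (crop (208,75), (218,97), (228,120)). Now punch_42.

Emit:
move_arm:
  jaw: [0,0,0,0,0,0,1,1,1,1]
  delta_pos:
    - [0,0,-0.02]
    - [0,0,-0.02]
    - [0,0,-0.02]
    - [0,0,-0.02]
    - [0,0,-0.02]
    - [0,0,-0.017]
    - [0,0,0]
    - [0,0,0]
    - [0,0,0]
    - [0,0,0]
  yaw: [0,0,0,0,0,0,0,0,0,0]
  force: 70

```text
time: 19.82
ee_pos: [0.4622, 0.1669, 0.1897]
tcp_rot: [179.9, -0.0, 85.2]
wrist_force: [-8.1, -4.5, 19.9]
opening: 0.0395
grasp_force: 68.9
```

Emit:
move_arm:
  jaw: [1,1,1]
  delta_pos:
    - [0,0,0]
    - [0,0,0]
    - [0,0,0]
  yaw: [0,0,0]

```text
time: 20.07
ee_pos: [0.4621, 0.167, 0.1899]
tcp_rot: [179.9, -0.0, 85.2]
wrist_force: [-1.1, -0.8, 6.7]
opening: 0.0394
grasp_force: 70.9
```

Emit:
move_arm:
  jaw: [1,1,1,1,1,1,1]
  delta_pos:
    - [0,0,0.01]
    - [0,0,0.02]
    - [0,0,0.02]
    - [0,0,0.02]
    - [0,0,0.02]
    - [0,0,0.02]
    - [0,0,0]
  yaw: [0,0,0,0,0,0,0]

```text
time: 20.65
ee_pos: [0.4623, 0.1671, 0.3028]
tcp_rot: [179.7, -0.1, 85.2]
wrist_force: [0.5, 0.5, -3.6]
opening: 0.0394
grasp_force: 71.1
```

Emit:
move_arm:
  jaw: [1,1,1,1,1,1,1,1]
  delta_pos:
    - [0.0057,-0.0118,0]
    - [0.0113,-0.0236,0]
    - [0.0113,-0.0236,0]
    - [0.0113,-0.0236,0]
    - [0.0113,-0.0236,0]
    - [0.0113,-0.0236,0]
    - [0.0113,-0.0236,0]
    - [0.0057,-0.0118,0]
  yaw: [0,0,0,0,0,0,0,0]

```text
time: 21.32
ee_pos: [0.5415, -0.0006, 0.2971]
tcp_rot: [-180.0, 0.0, 85.2]
wrist_force: [-0.0, -1.0, -4.8]
opening: 0.0393
grasp_force: 71.4
```

Emit:
move_arm:
  jaw: [1,1,1,1,1,1,1,1,1]
  delta_pos:
    - [0.0057,-0.0118,0]
    - [0.0113,-0.0236,0]
    - [0.0113,-0.0236,0]
    - [0.0113,-0.0236,0]
    - [0.0113,-0.0236,0]
    - [0.0113,-0.0236,0]
    - [0.0113,-0.0236,0]
    - [0.0057,-0.0118,0]
    - [0,0,0]
  yaw: [0,0,0,0,0,0,0,0,0]

```text
time: 22.07
ee_pos: [0.6208, -0.1655, 0.2969]
tcp_rot: [-179.9, 0.0, 85.1]
wrist_force: [0.5, -0.1, -4.7]
opening: 0.0391
grasp_force: 71.7
```

Emit:
move_arm:
  jaw: [1,1,1]
  delta_pos:
    - [0,0,0]
    - [0,0,-0.015]
    - [0,0,0]
  yaw: [0,0,0]

```text
time: 22.32
ee_pos: [0.6195, -0.1624, 0.2807]
tcp_rot: [-179.8, -0.1, 85.3]
wrist_force: [-0.3, 0.5, -5.7]
opening: 0.0391
grasp_force: 71.6
```

```bash
python3 l.py 42 .1899
```

```text
[ 0.61951373 -0.16244407  0.28071011] [-0.31718775  0.49340109 -5.66909647] 0.03909010930341245
wrist [323. 346.] 0.58 [ 0.6204589  -0.16346246] 0.9894169895360644
```

Emit:
move_arm:
  jaw: [1,1,1,1,1,1,1,1]
  delta_pos:
    - [0.001,-0.0015,-0.02]
    - [0,0,-0.02]
    - [0,0,-0.015]
    - [0,0,-0.01]
    - [0,0,-0.004]
    - [0,0,0]
    - [0,0,0]
    - [0,0,0]
  yaw: [0,0,0,0,0,0,0,0]

```text
time: 23.18
ee_pos: [0.6214, -0.1651, 0.2156]
tcp_rot: [179.9, 0.0, 85.2]
wrist_force: [-0.2, 0.1, -3.6]
opening: 0.0394
grasp_force: 71.6
```

```bash
python3 l.py 42 .1899
```

```text
[ 0.62142255 -0.16508489  0.21561822] [-0.21888593  0.0778075  -3.61679523] 0.039431621345253944
side [388. 294.] 0.73 [ 0.62467147 -0.16534997] 0.8665817518287453
wrist [321. 347.] 0.89 [ 0.62196986 -0.16352559] 0.9311739550616644
```

Emit:
move_arm:
  jaw: [1,1,1,1]
  delta_pos:
    - [0,0,-0.005]
    - [0,0,-0.003]
    - [0,0,-0.001]
    - [0,0,0]
  yaw: [0,0,0,0]

```text
time: 23.72
ee_pos: [0.621, -0.1651, 0.2059]
tcp_rot: [180.0, 0.0, 85.2]
wrist_force: [-2.2, 0.8, 3.5]
opening: 0.0393
grasp_force: 72.7
```

Emit:
move_arm:
  jaw: [1,0,0,0,0,0,0,0,0,0]
  delta_pos:
    - [0,0,0]
    - [0,0,0]
    - [0,0,0]
    - [0,0,0]
    - [0,0,0]
    - [0,0,0]
    - [0,0,0.02]
    - [0,0,0.04]
    - [0,0,0.04]
    - [0,0,0]
  yaw: [0,0,0,0,0,0,0,0,0,0]

```text
time: 24.55
ee_pos: [0.6219, -0.1653, 0.314]
tcp_rot: [179.4, 0.1, 85.2]
wrist_force: [0.7, -0.0, 1.3]
opening: 0.0852
grasp_force: 0.0
```

Emit:
move_arm:
  jaw: [0,0,0,0,0,0,0,0,0,0]
  delta_pos:
    - [-0.02,-0.01,0.01]
    - [-0.02,-0.01,0.01]
    - [-0.02,-0.01,0.01]
    - [-0.02,-0.01,0.01]
    - [-0.02,-0.01,0]
    - [-0.02,-0.01,0]
    - [-0.02,-0.01,0]
    - [-0.02,-0.01,0]
    - [0,0,0]
    - [0,0,0]
  yaw: [0,0,0,0,0,0,0,0,0,0]

```text
time: 25.38
ee_pos: [0.4604, -0.2455, 0.3456]
tcp_rot: [179.9, 0.0, 85.2]
wrist_force: [-0.1, 0.3, 0.3]
opening: 0.0852
grasp_force: 0.0
```

```bash
python3 - <<'E'
from h import *
ims=[]
for c in('side','top'):
    im=camera(c);ims.append(cv2.resize(im[150:400,220:480,::-1] if c=='side' else im[120:270,200:500,::-1],(400,300)))
    for d in outline_of(c,'punch_34')[:5]:
        print(c,np.round(d['xy']),round(d['confidence'],2),[np.round(fit(c,d['mask'],r,.016,.066)[0],4) for r in (.017,)])
cv2.imwrite('pics/f.png',np.hstack(ims))
E
```

```text
side [376. 268.] 0.94 [array([ 0.6302, -0.0835])]
side [366. 246.] 0.89 [array([ 0.6377, -0.0087])]
side [389. 295.] 0.76 [array([ 0.6233, -0.161 ])]
side [356. 220.] 0.72 [array([0.6415, 0.0594])]
top [374. 191.] 0.72 [array([ 0.6272, -0.0912])]
top [412. 196.] 0.67 [array([ 0.6217, -0.1643])]
top [335. 192.] 0.62 [array([ 0.6342, -0.017 ])]
top [297. 183.] 0.4 [array([0.6396, 0.0564])]
```

View pics/f.png

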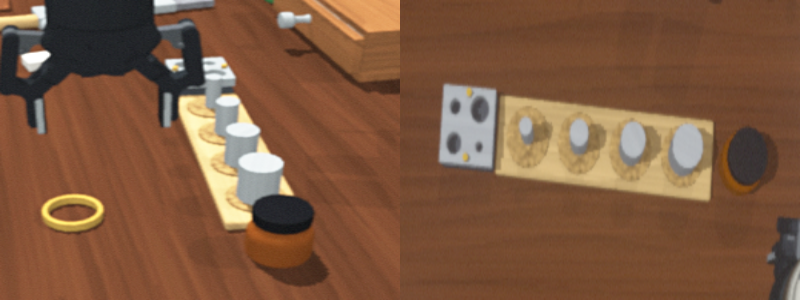

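All four stand upright, thin to thick away from the cutter (right panel, x = 526, 580, 632 and 686). Each is within about 1 mm of its pad centre in the top view, and the gripper is clear.

```bash
python3 -c "
from workcell import bot
print(bot.job_done())"
```

```text
the job is handed in; nothing more can be done
None
```

The job is handed in: all four punches stand upright on their own pads, thinnest next to the cutter to thickest farthest away, about 25 s into the 99 s allowed; no verdict came back.

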